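# Pack the microscope's objectives into their canister bottoms

## Task

The demonstration is over: stand each of the four silver objectives upright, lens end up, on the floor of the canister bottom of its ring's colour, in the tray. Set them down gently, without dropping or tipping any. The two black objectives belong to the stall's other microscope: leave them standing where they are.

Things in the scene. Friction and masses are not known exactly. Their poses are not given: they have to be found in the camera images.
- objective_red: Silver objective with a red ring (4x, the shortest), 47 mm tall, 120 to 280 g, loose, standing on its threaded foot, lens up. From below: thread 25 mm wide, 5 mm high; straight barrel 32 mm wide up to 34 mm; red sloping shoulder 4 mm high (a ring from above); silver nose 23 mm wide. Origin: centre of its foot; z up to the lens; round, yaw does not matter.
- canister_red: Open red canister bottom: round cup, 55 mm wide outside, 49 mm inside, 12 mm high, floor 5 mm thick, rim 7 mm above the floor (keep fingertips 9 mm or more above the objective's foot, or they meet the rim). Origin: centre of its underside, z up. Fixed in a fixed tray, 196 mm square (226 mm over its lips), 14 mm high, four cups 85 mm apart in a square; tray and corners change.
- objective_yellow: Silver objective with a yellow ring (10x), 54 mm tall, 120 to 280 g, loose, standing on its threaded foot, lens up. From below: thread 25 mm wide, 5 mm high; straight barrel 32 mm wide up to 38 mm; yellow sloping shoulder 4 mm high (a ring from above); silver nose 22 mm wide. Origin: centre of its foot; z up to the lens; round, yaw does not matter.
- canister_yellow: Open yellow canister bottom: round cup, 55 mm wide outside, 49 mm inside, 12 mm high, floor 5 mm thick, rim 7 mm above the floor (keep fingertips 9 mm or more above the objective's foot, or they meet the rim). Origin: centre of its underside, z up. Fixed in a fixed tray, 196 mm square (226 mm over its lips), 14 mm high, four cups 85 mm apart in a square; tray and corners change.
- objective_green: Silver objective with a green ring (20x), 60 mm tall, 120 to 280 g, loose, standing on its threaded foot, lens up. From below: thread 25 mm wide, 5 mm high; straight barrel 32 mm wide up to 42 mm; green sloping shoulder 4 mm high (a ring from above); silver nose 21 mm wide. Origin: centre of its foot; z up to the lens; round, yaw does not matter.
- canister_green: Open green canister bottom: round cup, 55 mm wide outside, 49 mm inside, 12 mm high, floor 5 mm thick, rim 7 mm above the floor (keep fingertips 9 mm or more above the objective's foot, or they meet the rim). Origin: centre of its underside, z up. Fixed in a fixed tray, 196 mm square (226 mm over its lips), 14 mm high, four cups 85 mm apart in a square; tray and corners change.
- objective_blue: Silver objective with a light blue ring (40x, the tallest), 64 mm tall, 120 to 280 g, loose, standing on its threaded foot, lens up. From below: thread 25 mm wide, 5 mm high; straight barrel 32 mm wide up to 44 mm; light blue sloping shoulder 4 mm high (a ring from above); silver nose 21 mm wide. Origin: centre of its foot; z up to the lens; round, yaw does not matter.
- canister_blue: Open light blue canister bottom: round cup, 55 mm wide outside, 49 mm inside, 12 mm high, floor 5 mm thick, rim 7 mm above the floor (keep fingertips 9 mm or more above the objective's foot, or they meet the rim). Origin: centre of its underside, z up. Fixed in a fixed tray, 196 mm square (226 mm over its lips), 14 mm high, four cups 85 mm apart in a square; tray and corners change.
- black_red: Look-alike to leave alone: objective with black barrel and nose and a red ring, else shaped like the silver one with that ring (47 mm tall, barrel 32 mm wide); loose, upright among the silver ones, all centres 90 mm or more apart. Origin: centre of its foot, z up. Flask, cap, slide box and canister covers (up to 100 mm tall) stand apart, beyond x = 0.73 m.
- black_blue: Look-alike to leave alone: objective with black barrel and nose and a light blue ring, else shaped like the silver one with that ring (64 mm tall, barrel 32 mm wide); loose, upright among the silver ones, all centres 90 mm or more apart. Origin: centre of its foot, z up. Flask, cap, slide box and canister covers (up to 100 mm tall) stand apart, beyond x = 0.73 m.
Not all that is in view belongs to the job. There is more than one size of the canister_yellow; the job needs the smaller. Leave any purple look-alike of the objective_red alone.

How it is judged:
By the outcome, as a careful person would: the job done as asked, in the order asked, and still so for the second after the job is handed in, with the robot touching nothing.
It also fails if it takes over 136 s, if anything falls off the work surface, if the arm or the gripper's body presses on something with over 40 N, if the wrist force passes 120 N, or if a joint passes its speed limit or range.

## Robot

A 6-joint arm with a two-finger parallel gripper is mounted at the origin on the work surface. World frame = base frame: x ahead of the robot, y to its left, z up, the work surface at z = 0. Lengths are in m, angles in degrees, forces in N, time in s.
With the tool pointing down it reaches from about 0.375 to 0.9 m from the base axis. Payload 3.1 kg.
Tool frame: the origin (TCP) lies at the very end of the fingers, on their centre line; the grasp point (between the pads) lies 19 mm behind it; z points along the fingers, y is the direction in which the jaws open and shut (so a half turn about z gives the same grasp; the last joint's range is limited). The gripper opens to 87 mm and grips with 3 to 60 N. Pads are 19 mm wide; open, the fingers measure 117 mm over their backs; the gripper's body (75 mm by 190 mm) begins 51 mm behind the grasp point.
Start: joints at [66.205, 30.224, 82.088, -0, 67.689, -10.227], TCP at [0.147, 0.608, 0.223] pointing down, gripper open.
Joint ranges: [-176.69, 176.69], [-43.24, 126.21], [12.49, 139.97], [-82, 262], [0, 151.66], [-163.58, 163.58]. Speed limits (degrees/s): [159.86, 159.86, 180, 180, 180, 180].

## Interface

Orientations are given as a 3x3 rotation matrix whose columns are the frame's x, y, z axes.
In Python, from rig import readout, capture, camera_model, bot, spot_in, regions_of gives the robot as it stands.
- The arm moves only by the tool send_rows, never from a script. Its argument "moves" is a list that holds one entry, the list of rows, each a list of 7 numbers: the turn, a rotation vector about the tool's x, y, z in degrees, then the shift along the tool's x, y, z in cm, then the opening, from -1 (shut) to 1 (fully open). A call has exactly 5 rows; each row shifts and turns the commanded pose from where the row before left it, along the tool's axes as they then stand; what a row does not reach is not made up. A row lasts 1/10 s, in which the tool goes at most 50 mm and 8.59 degrees, less where a joint would pass 70% of its speed; a pose out of reach is approached as far as the arm can. A call with a gripper value outside its range is refused whole. The fingers move at their own pace and stop on an object; the grip force is fixed at half the most. Time passes only in rows, so rows that do not move let the fingers close, or fill a call up. It gives the time, the measured TCP pose, the force and the opening at its end, in the units of the state.
- readout.read_state(): the state, without advancing time (a new reading comes with each control period).
- capture(name): name is "scene" or "top" or "wrist"; returns the picture (480x640x3 uint8, blue, green, red); there is no depth.
- camera_model(name): a dict with "camera_matrix" (3x3 intrinsics, pixels), "pose" (4x4, takes a point from camera to world coordinates). Camera axes: x right, y up, looking along -z (the intrinsics and any distortion apply to the point x, -y, -z); pixel columns grow to the right and rows downward; lengths in m; the calibration is good to about 2 mm. A picture is of the moment at which its call begins: read the wrist's pose just before it. camera_model takes no time and is no camera call; for the wrist camera it gives the pose at the moment of the call.
- bot.hand_in(): hands the job in, once; it reports no verdict.
Trained networks look in the newest picture that a camera, given by its name, has taken for a name from the list of things; names that differ only in an ending like _2 or _b are one class to them, and where a whole thing is asked for, a point or a joint stands for the part that bears it (a point fixed in the world has none). Each returns a list of dicts, best first, with "p" (0 to 1); they miss things now and then, are a little off and sometimes report something else, mostly with a low value. They report only what shows in the picture. A call takes as long as a camera call. They do not tell look-alikes from the thing itself.
- spot_in(camera, thing): "location" ([x, y, z] in m, in world coordinates, good to about 4 mm: the middle of the surface that is visible of it).
- regions_of(camera, thing): "mask" (480x640 bool, what is visible of it).
The state is a dict: "time_s": time; "joint_positions": joint angles; "qvel": joint speeds; "tau": joint torques, N m; "position": TCP position; "tcp_rot": TCP orientation; "force": force on the tool from outside, world axes, zero at the start; "moment": the same for the moment, N m; "opening": opening from 0.0 (shut) to 1.0 (fully open).
Only numpy, scipy, OpenCV 4.12 (cv2) and the standard library are available. Lean on these libraries where they do the work, as an engineer would, in place of code of your own. Each camera call takes 0.05 s, during which the arm holds its last target. There are 200 camera calls.

## Working session

There is one attempt and no reset: what is moved stays moved. The work goes in short steps, Python scripts to look and compute and a tool call to move; the robot and the scene stay as the last step left them, time stands still between calls to the robot, and variables do not carry over. Pictures are saved under pics/ and viewed, about 12 in all and at most 16, crops included, and the job is handed in when it is done.

Besides the shell and the picture viewer there is one more tool, called after "Emit:" as name(argument=value, ...) on one line, values as JSON. send_rows: Moves the arm, as the interface text tells. Its arguments: {"type":"object","properties":{"moves":{"type":"array","items":{"type":"array","items":{"type":"array","items":{"type":"number"}}}}},"required":["moves"]}

```bash
ls; mkdir -p pics
python3 - <<'E'
from rig import readout, capture, camera_model, bot, spot_in, regions_of
import cv2,numpy as np
s=readout.read_state(); print(s)
for c in ("scene","top"):
    im=capture(c); cv2.imwrite(f"pics/{c}0.png",im)
    m=camera_model(c); print(c,np.round(m["camera_matrix"],1).tolist(),np.round(m["pose"],3).tolist(),[k for k in m])
T=["objective_"+k for k in("red","yellow","green","blue")]+["canister_"+k for k in("red","yellow","green","blue")]+["black_red","black_blue"]
for t in T:
    print(t,[(np.round(d["location"],3).tolist(),round(d["p"],2)) for d in spot_in("top",t)[:4]])
E
```

```text
pics
{'time_s': 0.0, 'joint_positions': array([ 6.62042892e+01,  3.02810859e+01,  8.21573217e+01, -1.59249949e-03,
        6.76885208e+01, -1.02267751e+01]), 'qvel': array([ 0.00398998,  0.05608516, -0.039943  ,  0.02760404, -0.02406476,
       -0.05419191]), 'tau': array([-5.23045983e-04, -4.40034628e+01, -1.76596731e+01,  6.34554913e-02,
        5.82012499e-02, -1.61923731e-04]), 'position': array([0.14630381, 0.60687169, 0.22154371]), 'tcp_rot': array([[-9.72090668e-01,  2.34603869e-01, -8.70301671e-04],
       [ 2.34605195e-01,  9.72088603e-01, -2.03736798e-03],
       [ 3.68035923e-04, -2.18468370e-03, -9.99997546e-01]]), 'force': array([ 0.4756124 ,  0.59311859, -0.47168135]), 'moment': array([-0.03523165,  0.0194646 , -0.00472903]), 'opening': 1.0002975240446446}
scene [[579.5, 0.0, 320.0], [0.0, 579.5, 239.4], [0.0, 0.0, 1.0]] [[0.527, -0.546, 0.651, 1.274], [0.85, 0.326, -0.414, -0.568], [0.014, 0.772, 0.636, 0.849], [0.0, 0.0, 0.0, 1.0]] ['camera_matrix', 'pose']
top [[479.2, 0.0, 314.4], [0.0, 479.2, 247.9], [0.0, 0.0, 1.0]] [[-0.021, 0.998, -0.058, 0.355], [-0.999, -0.019, 0.032, -0.013], [0.03, 0.058, 0.998, 1.203], [0.0, 0.0, 0.0, 1.0]] ['camera_matrix', 'pose']
objective_red [([0.592, -0.344, 0.038], 0.62), ([0.597, -0.416, 0.037], 0.49)]
objective_yellow [([0.462, -0.161, 0.042], 0.67), ([0.447, -0.283, 0.038], 0.19)]
objective_green [([0.459, -0.031, 0.049], 0.5)]
objective_blue [([0.583, -0.187, 0.046], 0.58)]
canister_red [([0.528, 0.308, 0.012], 0.88)]
canister_yellow [([0.416, 0.252, 0.008], 0.9), ([0.264, 0.252, 0.008], 0.84)]
canister_green [([0.503, 0.225, 0.014], 0.64)]
canister_blue [([0.443, 0.329, 0.006], 0.82), ([0.592, -0.344, 0.039], 0.72)]
black_red [([0.45, -0.284, 0.039], 0.57)]
black_blue [([0.583, -0.068, 0.045], 0.66)]
```

View pics/top0.png

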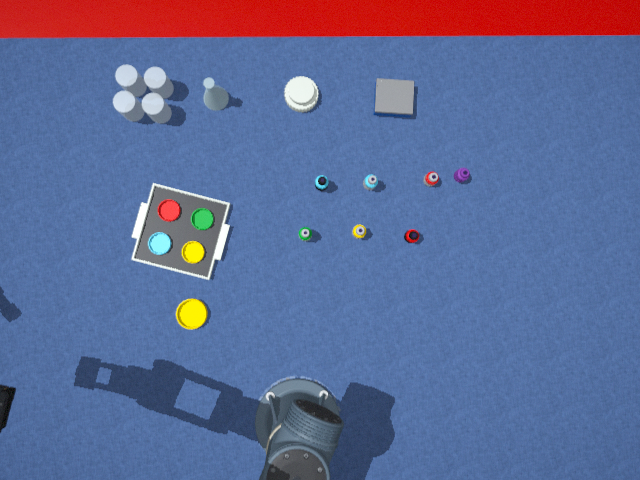

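View pics/scene0.png

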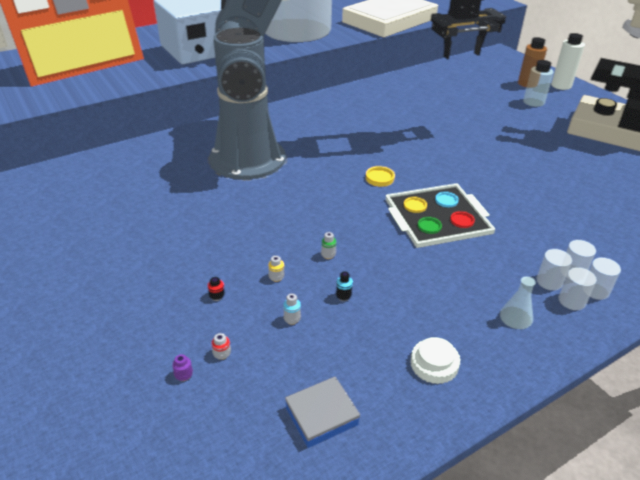

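The top picture shows silver green (306,234), yellow (360,231), blue (371,181) and red (432,179). The look-alikes are black_blue (322,182), black_red (411,236) and purple (462,175). The tray cups are red (170,211), green (203,219), yellow (193,252) and blue (160,243). The large yellow cup to ignore is at (192,314). The scene picture agrees. I'll turn the jaws along world x, so that tool x = world y, tool y = world x and tool z points down.

Emit:
send_rows(moves=[[[0,0,8.5,0,0,0,1],[0,0,8.5,0,0,0,1],[0,0,8.5,0,0,0,1],[0,0,8.5,0,0,0,1],[0,0,8.5,0,0,0,1]]])

```text
time_s: 1.1
position: [0.1466, 0.6076, 0.2226]
tcp_rot: [[-0.553, 0.833, 0.0], [0.833, 0.553, 0.0], [0.0, 0.0, -1.0]]
force: [-0.1, 0.5, -0.4]
opening: 1.0
```

Emit:
send_rows(moves=[[[0,0,8.5,0,0,0,1],[0,0,8.5,0,0,0,1],[0,0,8.5,0,0,0,1],[0,0,8.4,0,0,0,1],[0,0,0,0,0,0,1]]])

```text
time_s: 1.6
position: [0.1466, 0.6076, 0.2226]
tcp_rot: [[-0.001, 1.0, 0.0], [1.0, 0.001, 0.0], [0.0, 0.0, -1.0]]
force: [-0.2, -0.4, -0.8]
opening: 1.0
```

Run:
```python
from rig import readout, camera_model
import numpy as np
s=readout.read_state(); print(s["time_s"],s["position"],s["tcp_rot"].round(4).tolist())
m=camera_model("wrist"); R=s["tcp_rot"]; P=m["pose"]
print(m["camera_matrix"].round(1).tolist(),(R.T@P[:3,:3]).round(3).tolist(),(R.T@(P[:3,3]-s["position"])).round(4))
```

```text
1.6 [0.14660134 0.60756922 0.22261905] [[-0.0008, 1.0, 0.0001], [1.0, 0.0008, 0.0001], [0.0001, 0.0001, -1.0]]
[[350.6, 0.0, 320.1], [0.0, 350.6, 236.0], [0.0, 0.0, 1.0]] [[0.002, 0.954, 0.3], [1.0, -0.002, 0.001], [0.001, 0.3, -0.954]] [ 0.0819  0.0002 -0.1627]
```

Emit:
send_rows(moves=[[[0,0,0,-3.3,3.3,0,1],[0,0,0,-3.3,3.3,0,1],[0,0,0,-3.3,3.3,0,1],[0,0,0,-3.3,3.3,0,1],[0,0,0,-3.3,3.3,0,1]]])

```text
time_s: 2.1
position: [0.3127, 0.4414, 0.2228]
tcp_rot: [[-0.005, 1.0, 0.0], [1.0, 0.005, 0.0], [0.0, 0.0, -1.0]]
force: [0.4, -0.1, 0.1]
opening: 1.0
```

Emit:
send_rows(moves=[[[0,0,0,-3.3,3.3,0,1],[0,0,0,-3.3,3.3,0,1],[0,0,0,-3.3,3.3,0,1],[0,0,0,-3.3,3.3,0,1],[0,0,0,-2.5,3.3,0,1]]])

```text
time_s: 2.6
position: [0.4779, 0.2837, 0.2228]
tcp_rot: [[-0.003, 1.0, -0.0], [1.0, 0.003, -0.0], [-0.0, -0.0, -1.0]]
force: [0.6, 0.7, -0.0]
opening: 0.999
```

```bash
cat > h.py <<'E'
from rig import readout, capture, camera_model, bot, spot_in, regions_of
import cv2,numpy as np
def w2p(m,p):
    q=m["pose"][:3,:3].T@(np.asarray(p)-m["pose"][:3,3]); q=np.array([q[0],-q[1],-q[2]]); r=m["camera_matrix"]@q; return r[:2]/r[2]
def p2w(m,uv,z):
    r=np.linalg.inv(m["camera_matrix"])@[uv[0],uv[1],1.]; d=m["pose"][:3,:3]@[r[0],-r[1],-r[2]]; c=m["pose"][:3,3]
    return c+d*(z-c[2])/d[2]
def masks(cam,t): # (p, centre of min enclosing ellipse, area)
    out=[]
    for d in regions_of(cam,t)[:4]:
        c=max(cv2.findContours(d["mask"].astype(np.uint8),0,1)[0],key=cv2.contourArea)
        if len(c)>5: out.append((d["p"],cv2.fitEllipse(c),d["mask"].sum()))
    return out
E
python3 - <<'E'
from h import *
s=readout.read_state(); print(s["time_s"],s["position"])
m=camera_model("wrist"); im=capture("wrist"); cv2.imwrite("pics/w1.png",im)
for k in("red","yellow","green","blue"):
    for p,e,a in masks("wrist","canister_"+k): print(k,round(p,2),np.round(e[0],1),np.round(e[1],1),a,p2w(m,e[0],.012).round(4))
    print([(np.round(d["location"],3).tolist(),round(d["p"],2)) for d in spot_in("wrist","canister_"+k)[:2]])
E
```

```text
2.6 [0.47786491 0.28368307 0.22275922]
red 0.73 [365.4 181.9] [51.  52.4] 2169 [0.5258 0.3087 0.012 ]
[([0.53, 0.311, 0.008], 0.97)]
yellow 0.86 [268.9 234.3] [48.  50.2] 1963 [0.4208 0.2498 0.012 ]
yellow 0.81 [132.9 229. ] [64.9 73.4] 3830 [0.2701 0.2551 0.012 ]
[([0.27, 0.251, 0.007], 0.72), ([0.418, 0.252, 0.012], 0.67)]
green 0.78 [341.8 253.9] [47.2 47.6] 1829 [0.5027 0.227  0.012 ]
[([0.507, 0.23, 0.005], 0.69)]
blue 0.6 [287.6 159.7] [51.6 53.8] 2256 [0.4435 0.3315 0.012 ]
[([0.444, 0.332, 0.012], 0.61)]
```

View pics/w1.png

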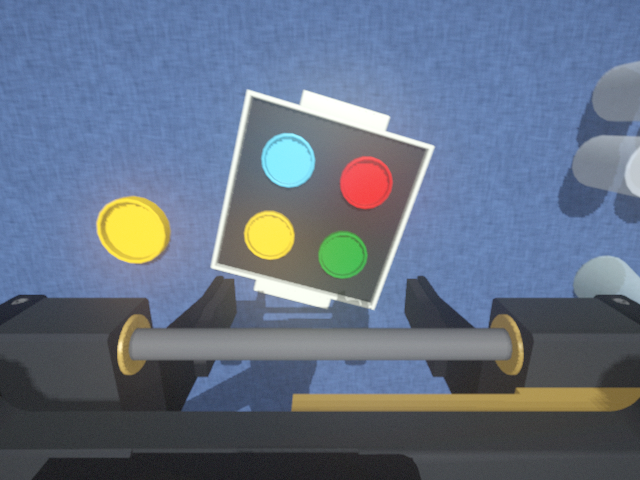

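Wrist view: the small cups in the tray are blue (288,160), red (366,182), yellow (269,235) and green (342,254). The large yellow cup is outside the tray at (133,230). The fitted cup centres form an 85 mm square. Next, the objectives.

Emit:
send_rows(moves=[[[0,0,0,-4.2,0,0,0.4],[0,0,0,-4.2,0,0,0.4],[0,0,0,-4.2,0,0,0.4],[0,0,0,-4.2,0,0,0.4],[0,0,0,-4.2,0,0,0.4]]])

```text
time_s: 3.55
position: [0.4763, 0.0753, 0.2228]
tcp_rot: [[-0.004, 1.0, 0.0], [1.0, 0.004, -0.0], [-0.0, 0.0, -1.0]]
force: [1.1, -0.2, -0.2]
opening: 0.719
```

Emit:
send_rows(moves=[[[0,0,0,-4.2,0,0,0.4],[0,0,0,-4.2,0,0,0.4],[0,0,0,-4.2,0,0,0.4],[0,0,0,-4.2,0,0,0.4],[0,0,0,-4.2,0,0,0.4]]])

```text
time_s: 4.05
position: [0.4768, -0.1349, 0.2228]
tcp_rot: [[-0.003, 1.0, 0.0], [1.0, 0.003, -0.0], [-0.0, 0.0, -1.0]]
force: [0.1, 0.1, 0.2]
opening: 0.702
```

Run:
```python
from h import *
s=readout.read_state(); print(s["time_s"],s["position"],s["opening"])
m=camera_model("wrist"); im=capture("wrist"); cv2.imwrite("pics/w2.png",im)
for k in("red","yellow","green","blue"):
    for d in regions_of("wrist","objective_"+k)[:3]:
        ys,xs=np.nonzero(d["mask"]); uv=(xs.mean(),ys.mean()); print(k,round(d["p"],2),np.round(uv,1),len(xs),p2w(m,uv,.03).round(4))
    print([(np.round(d["location"],3).tolist(),round(d["p"],2)) for d in spot_in("wrist","objective_"+k)[:3]])
```

```text
4.05 [ 0.47683657 -0.13486392  0.22281802] 0.7023318072254198
red 0.6 [408.6 384.6] 122 [ 0.5864 -0.3552  0.03  ]
[([0.581, -0.346, 0.041], 0.55)]
yellow 0.59 [307.9 232.1] 870 [ 0.464  -0.1605  0.03  ]
[([0.468, -0.153, 0.04], 0.71), ([0.576, -0.068, 0.05], 0.38)]
green 0.58 [302.   97.9] 1083 [ 0.4592 -0.028   0.03  ]
[([0.464, -0.026, 0.043], 0.55)]
blue 0.78 [420.4 261.7] 1165 [ 0.5862 -0.1935  0.03  ]
[([0.582, -0.186, 0.047], 0.77)]
```

View pics/w2.png

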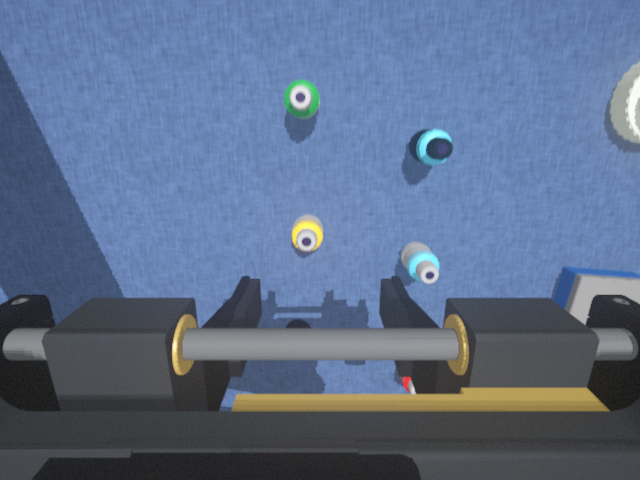

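Wrist view: the silver lens tops are green (300,97), yellow (307,241) and blue (429,275); black_blue is at (437,148). I'll project the lens centres at their known heights.

Run:
```python
from h import *
m=camera_model("wrist")
for n,uv,z in(("green",(300,97),.06),("yellow",(306.5,241),.054),("blue",(429,275),.064),("bb",(438,148),.064)): print(n,p2w(m,uv,z).round(4))
m=camera_model("top"); 
for n,uv,z in(("green",(305.5,233),.06),("yellow",(360,231),.054),("blue",(372,180.5),.064),("red",(433.5,178),.047)): print(n,p2w(m,uv,z).round(4))
```

```text
green [ 0.4589 -0.0271  0.06  ]
yellow [ 0.4634 -0.1601  0.054 ]
blue [ 0.5854 -0.1918  0.064 ]
bb [ 0.5814 -0.0691  0.064 ]
green [ 0.4576 -0.029   0.06  ]
yellow [ 0.4606 -0.1608  0.054 ]
blue [ 0.5813 -0.1918  0.064 ]
red [ 0.5887 -0.3464  0.047 ]
```

Emit:
send_rows(moves=[[[0,0,0,-2.5,-1.4,1,0.4],[0,0,0,0,0,4,0.4],[0,0,0,0,0,4,0.4],[0,0,0,0,0,4,0.4],[0,0,0,0,0,3,0.4]]])

```text
time_s: 5.0
position: [0.4625, -0.1579, 0.0608]
tcp_rot: [[-0.002, 1.0, -0.001], [1.0, 0.002, 0.001], [0.001, -0.001, -1.0]]
force: [0.1, 0.4, 0.1]
opening: 0.702
```

Emit:
send_rows(moves=[[[0,0,0,0,0,2.5,0.4],[0,0,0,0,0,1.6,0.4],[0,0,0,0,0,0.9,0.4],[0,0,0,0,0,0,0.4],[0,0,0,0,0,0,0.2]]])

```text
time_s: 5.5
position: [0.4635, -0.1591, 0.0131]
tcp_rot: [[-0.001, 1.0, 0.001], [1.0, 0.001, -0.001], [-0.001, 0.001, -1.0]]
force: [-0.7, 0.0, 0.6]
opening: 0.667
```

Emit:
send_rows(moves=[[[0,0,0,0,0,0,0],[0,0,0,0,0,0,-0.2],[0,0,0,0,0,0,-0.4],[0,0,0,0,0,0,-0.6],[0,0,0,0,0,0,-1]]])

```text
time_s: 6.0
position: [0.4633, -0.1595, 0.0131]
tcp_rot: [[-0.0, 1.0, 0.001], [1.0, 0.0, -0.001], [-0.001, 0.001, -1.0]]
force: [-0.6, -0.1, 5.8]
opening: 0.36
```

Emit:
send_rows(moves=[[[0,0,0,0,0,0,-1],[0,0,0,0,0,0,-1],[0,0,0,0,0,0,-1],[0,0,0,0,0,0,-1],[0,0,0,0,0,0,-1]]])

```text
time_s: 6.5
position: [0.4633, -0.1595, 0.0131]
tcp_rot: [[-0.001, 1.0, 0.001], [1.0, 0.001, -0.001], [-0.001, 0.001, -1.0]]
force: [-0.6, 0.4, 5.9]
opening: 0.357
```

Emit:
send_rows(moves=[[[0,0,0,0,0,-1,-1],[0,0,0,0,0,-2,-1],[0,0,0,0,0,-3,-1],[0,0,0,0,0,-3,-1],[0,0,0,0,0,-3,-1]]])

```text
time_s: 7.0
position: [0.4623, -0.1589, 0.1336]
tcp_rot: [[-0.0, 1.0, -0.001], [1.0, 0.0, 0.001], [0.001, -0.001, -1.0]]
force: [0.3, 0.1, -2.1]
opening: 0.361
```

Emit:
send_rows(moves=[[[0,0,0,2,0,0,-1],[0,0,0,3,0,0,-1],[0,0,0,3.5,0,0,-1],[0,0,0,3.5,0,0,-1],[0,0,0,3.5,0,0,-1]]])

```text
time_s: 7.5
position: [0.4622, -0.003, 0.1327]
tcp_rot: [[0.0, 1.0, -0.001], [1.0, -0.0, 0.0], [0.0, -0.001, -1.0]]
force: [0.2, 0.3, -1.7]
opening: 0.357
```

Emit:
send_rows(moves=[[[0,0,0,3.5,-0.8,0,-1],[0,0,0,3.5,-0.8,0,-1],[0,0,0,3.5,-0.8,0,-1],[0,0,0,3.5,-0.8,0,-1],[0,0,0,3.5,-0.5,0,-1]]])

```text
time_s: 8.0
position: [0.4242, 0.1719, 0.1326]
tcp_rot: [[-0.0, 1.0, -0.002], [1.0, 0.0, -0.0], [-0.0, -0.002, -1.0]]
force: [0.8, -0.1, -2.0]
opening: 0.36
```

Emit:
send_rows(moves=[[[0,0,0,3.5,-0.5,0,-1],[0,0,0,2.5,0,0,-1],[0,0,0,1.5,0,0,-1],[0,0,0,0.4,0,0,-1],[0,0,0,0,0,0,-1]]])

```text
time_s: 8.5
position: [0.4202, 0.2498, 0.1325]
tcp_rot: [[-0.002, 1.0, -0.001], [1.0, 0.002, -0.0], [-0.0, -0.001, -1.0]]
force: [0.7, -1.4, -1.6]
opening: 0.363
```

Run:
```python
from h import *
s=readout.read_state(); print(s["time_s"],s["position"],s["opening"],s["force"])
cv2.imwrite("pics/w3.png",capture("wrist"))
im=capture("scene"); cv2.imwrite("pics/s3.png",cv2.resize(im[130:270,350:530],None,fx=4,fy=4))
```

```text
8.5 [0.42024841 0.24980158 0.13251827] 0.3632262730559799 [ 0.70981577 -1.36354391 -1.57550997]
```

View pics/w3.png

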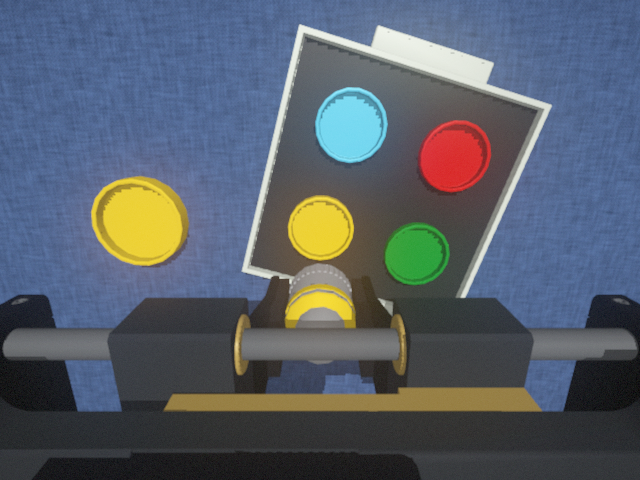

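Wrist view: yellow is held upright between the fingers, and the small yellow cup at (321,228) lies under the path. I'll lower it now.

Emit:
send_rows(moves=[[[0,0,0,0,0,2,-1],[0,0,0,0,0,3,-1],[0,0,0,0,0,2.5,-1],[0,0,0,0,0,1.5,-1],[0,0,0,0,0,1,-1]]])

```text
time_s: 9.1
position: [0.4204, 0.2484, 0.0314]
tcp_rot: [[0.001, 1.0, -0.002], [1.0, -0.001, -0.001], [-0.001, -0.002, -1.0]]
force: [-0.7, 0.6, -1.9]
opening: 0.355
```

Emit:
send_rows(moves=[[[0,0,0,0,0,0.3,-1],[0,0,0,0,0,0.2,-1],[0,0,0,0,0,0,-1],[0,0,0,0,0,0,-1],[0,0,0,0,0,0,-1]]])

```text
time_s: 9.6
position: [0.4212, 0.2499, 0.0282]
tcp_rot: [[-0.001, 1.0, 0.001], [1.0, 0.001, 0.0], [0.0, 0.001, -1.0]]
force: [-0.2, -0.2, -2.0]
opening: 0.359
```

Run:
```python
from h import *
s=readout.read_state(); print(s["time_s"],s["position"],s["opening"],s["force"])
im=capture("wrist"); cv2.imwrite("pics/w4.png",cv2.resize(im[170:400,200:440],None,fx=2.5,fy=2.5))
```

```text
9.6 [0.42115773 0.24987695 0.02815588] 0.35877724650074955 [-0.17715557 -0.16975649 -2.04910729]
```

View pics/w4.png

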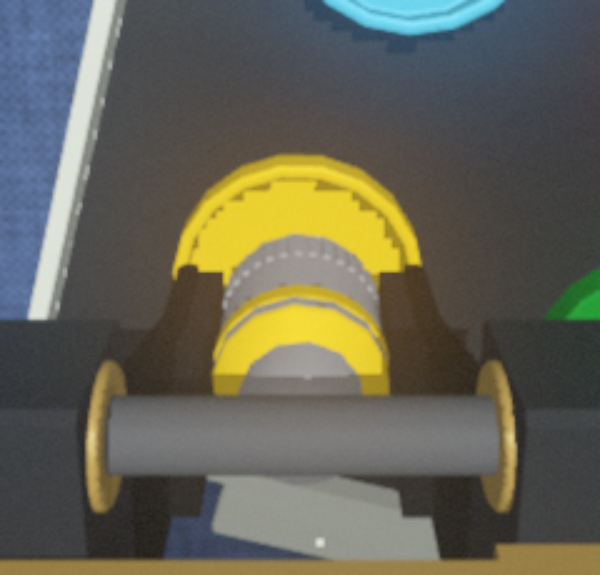

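It is centred left to right in the yellow cup, with the foot inside the rim. Lowering in 1–2 mm steps, watching the force.

Emit:
send_rows(moves=[[[0,0,0,0,0,0.2,-1],[0,0,0,0,0,0.2,-1],[0,0,0,0,0,0.1,-1],[0,0,0,0,0,0,-1],[0,0,0,0,0,0,-1]]])

```text
time_s: 10.15
position: [0.4207, 0.2497, 0.0224]
tcp_rot: [[-0.001, 1.0, -0.0], [1.0, 0.001, -0.0], [-0.0, -0.0, -1.0]]
force: [0.3, -0.1, -3.1]
opening: 0.359
```

Emit:
send_rows(moves=[[[0,0,0,0,0,0.1,-1],[0,0,0,0,0,0.1,-1],[0,0,0,0,0,0,-1],[0,0,0,0,0,0,-1],[0,0,0,0,0,0,-1]]])

```text
time_s: 10.65
position: [0.4208, 0.2497, 0.022]
tcp_rot: [[-0.001, 1.0, 0.001], [1.0, 0.001, 0.0], [0.0, 0.001, -1.0]]
force: [-1.9, 0.5, 12.3]
opening: 0.36
```

Emit:
send_rows(moves=[[[0,0,0,0,0,-0.1,-1],[0,0,0,0,0,0,-0.2],[0,0,0,0,0,0,0],[0,0,0,0,0,0,0.2],[0,0,0,0,0,0,0.2]]])

```text
time_s: 11.15
position: [0.4208, 0.2497, 0.0214]
tcp_rot: [[-0.001, 1.0, -0.0], [1.0, 0.001, -0.0], [-0.0, -0.0, -1.0]]
force: [-0.5, -0.2, 0.6]
opening: 0.56
```

Emit:
send_rows(moves=[[[0,0,0,0,0,-1,0.2],[0,0,0,0,0,-2,0.2],[0,0,0,0,0,-3,0.2],[0,0,0,0,0,-3,0.2],[0,0,0,0,0,-2.5,0.2]]])

```text
time_s: 11.65
position: [0.4209, 0.2498, 0.1386]
tcp_rot: [[-0.001, 1.0, 0.001], [1.0, 0.001, 0.0], [0.0, 0.001, -1.0]]
force: [-0.5, 1.0, -0.5]
opening: 0.597
```

Run:
```python
from h import *
s=readout.read_state(); print(s["time_s"],s["position"],s["opening"],s["force"])
im=capture("wrist"); cv2.imwrite("pics/w5.png",im[0:420,80:560])
```

```text
11.65 [0.42086774 0.24976947 0.13857577] 0.5973129730160806 [-0.49254706  0.96374189 -0.52634401]
```

View pics/w5.png

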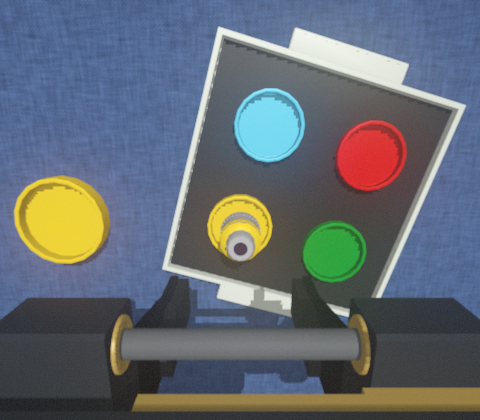

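Yellow stands in its cup with the lens up. Green is next.

Emit:
send_rows(moves=[[[0,0,0,-3.5,0.5,0,0.4],[0,0,0,-3.5,0.5,0,0.4],[0,0,0,-3.5,0.5,0,0.4],[0,0,0,-3.5,0.5,0,0.4],[0,0,0,-3.5,0.5,0,0.4]]])

```text
time_s: 12.2
position: [0.4458, 0.0734, 0.1369]
tcp_rot: [[-0.001, 1.0, 0.0], [1.0, 0.001, -0.0], [-0.0, 0.0, -1.0]]
force: [0.4, -0.8, 0.8]
opening: 0.702
```

Emit:
send_rows(moves=[[[0,0,0,-3.5,0.5,0,0.4],[0,0,0,-3.5,0.4,0,0.4],[0,0,0,-2.3,0.4,0,0.4],[0,0,0,-1,0,0,0.4],[0,0,0,0,0,0,0.4]]])

```text
time_s: 12.7
position: [0.4589, -0.0291, 0.1367]
tcp_rot: [[0.002, 1.0, 0.0], [1.0, -0.002, 0.0], [0.0, 0.0, -1.0]]
force: [-0.5, -0.9, -0.3]
opening: 0.695
```

Run:
```python
from h import *
s=readout.read_state(); print(s["time_s"],s["position"],s["opening"],s["force"])
m=camera_model("wrist"); im=capture("wrist"); cv2.imwrite("pics/w6.png",im[100:420,80:560])
for q in [(.458,-.028,.06),(.458,-.028,0)]: print(w2p(m,q)-[80,100])
```

```text
12.7 [ 0.45886927 -0.02908094  0.13665938] 0.6953635514404196 [-0.51350788 -0.87416191 -0.27722422]
[238.77591797 143.36123046]
[239.09460103 121.63889957]
```

View pics/w6.png

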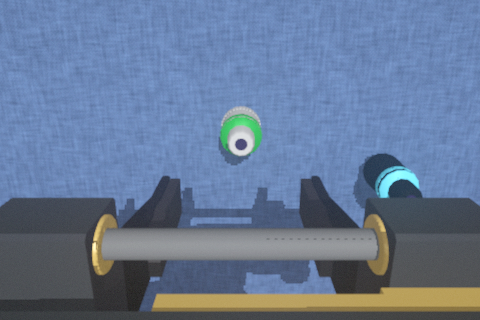

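The green lens at crop (241,143) is within about 2 px of the prediction. Descending, gripping and lifting, then to the green cup at (0.503, 0.227).

Emit:
send_rows(moves=[[[0,0,0,0,0,3,0.4],[0,0,0,0,0,3.5,0.4],[0,0,0,0,0,3,0.4],[0,0,0,0,0,1.9,0.4],[0,0,0,0,0,1,0.4]]])

```text
time_s: 13.25
position: [0.4575, -0.0264, 0.0111]
tcp_rot: [[-0.003, 1.0, -0.003], [1.0, 0.003, 0.001], [0.001, -0.003, -1.0]]
force: [1.2, 0.1, -0.1]
opening: 0.702
```

Emit:
send_rows(moves=[[[0,0,0,0,0,0,0.4],[0,0,0,0,0,0,0.2],[0,0,0,0,0,0,0],[0,0,0,0,0,0,-0.2],[0,0,0,0,0,0,-0.4]]])

```text
time_s: 13.75
position: [0.4594, -0.0284, 0.0133]
tcp_rot: [[-0.0, 1.0, 0.002], [1.0, 0.0, -0.0], [-0.0, 0.002, -1.0]]
force: [0.2, -0.6, 0.6]
opening: 0.42
```

Emit:
send_rows(moves=[[[0,0,0,0,0,0,-1],[0,0,0,0,0,0,-1],[0,0,0,0,0,0,-1],[0,0,0,0,0,0,-1],[0,0,0,0,0,0,-1]]])

```text
time_s: 14.25
position: [0.4593, -0.0285, 0.0131]
tcp_rot: [[-0.0, 1.0, 0.001], [1.0, 0.0, -0.0], [-0.0, 0.001, -1.0]]
force: [-0.0, 0.1, 6.0]
opening: 0.358
```

Emit:
send_rows(moves=[[[0,0,0,0,0,-1,-1],[0,0,0,0,0,-2,-1],[0,0,0,0,0,-3,-1],[0,0,0,0,0,-3,-1],[0,0,0,0,0,-3,-1]]])

```text
time_s: 14.75
position: [0.4581, -0.0281, 0.1338]
tcp_rot: [[-0.001, 1.0, -0.001], [1.0, 0.001, 0.0], [0.0, -0.001, -1.0]]
force: [0.5, -0.1, -3.0]
opening: 0.36
```

Emit:
send_rows(moves=[[[0,0,0,2,0.4,0,-1],[0,0,0,3,0.5,0,-1],[0,0,0,3.5,0.5,0,-1],[0,0,0,3.5,0.5,0,-1],[0,0,0,3.5,0.5,0,-1]]])

```text
time_s: 15.25
position: [0.4822, 0.1279, 0.1328]
tcp_rot: [[-0.0, 1.0, -0.001], [1.0, 0.0, -0.0], [-0.0, -0.001, -1.0]]
force: [0.1, -0.4, -2.5]
opening: 0.359
```

Emit:
send_rows(moves=[[[0,0,0,3.5,0.6,0,-1],[0,0,0,3,0.6,0,-1],[0,0,0,2.5,0.5,0,-1],[0,0,0,1.1,0.3,0,-1],[0,0,0,0,0,0,-1]]])

```text
time_s: 15.75
position: [0.5027, 0.2286, 0.1326]
tcp_rot: [[-0.003, 1.0, 0.0], [1.0, 0.003, -0.0], [-0.0, 0.0, -1.0]]
force: [0.3, -0.3, -1.7]
opening: 0.36
```

Run:
```python
from h import *
s=readout.read_state(); print(s["time_s"],s["position"],s["opening"],s["force"])
m=camera_model("wrist"); im=capture("wrist"); cv2.imwrite("pics/w7.png",im[0:420,80:560])
for k in("green","yellow","red","blue"):
    for p,e,a in masks("wrist","canister_"+k): print(k,round(p,2),np.round(e[0],1),np.round(e[1],1),a,p2w(m,e[0],.016).round(4))
```

```text
15.75 [0.50265753 0.22862611 0.13255528] 0.359958203303878 [ 0.27575651 -0.34073779 -1.66822378]
green 0.84 [319.8 229.8] [63.5 65.6] 3362 [0.5025 0.2281 0.016 ]
yellow 0.92 [ 40.4 196. ] [86.7 99.1] 6751 [0.2769 0.2554 0.016 ]
yellow 0.8 [220.1 202.9] [63.2 63.7] 1708 [0.4215 0.2505 0.016 ]
red 0.69 [350.6 127.5] [69.9 74.8] 4204 [0.5255 0.3093 0.016 ]
blue 0.93 [241.4  95.2] [72.1 79.2] 4591 [0.4439 0.3319 0.016 ]
```

View pics/w7.png

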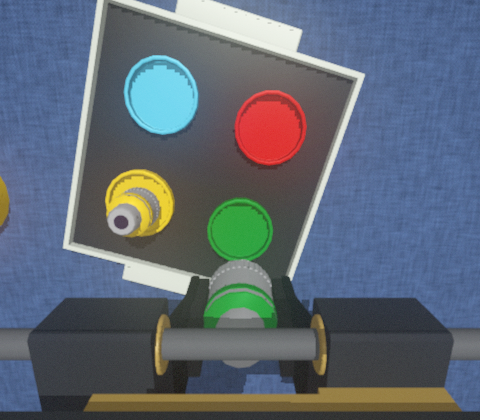

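Wrist view: green is held upright, and the green cup centre (crop 240,230) lies within 1 mm of the TCP in plan. Lowering.

Emit:
send_rows(moves=[[[0,0,0,0,0,2,-1],[0,0,0,0,0,3,-1],[0,0,0,0,0,2.5,-1],[0,0,0,0,0,1.5,-1],[0,0,0,0,0,1,-1]]])

```text
time_s: 16.5
position: [0.5021, 0.2266, 0.0313]
tcp_rot: [[0.001, 1.0, -0.002], [1.0, -0.001, -0.001], [-0.001, -0.002, -1.0]]
force: [0.4, 0.1, -1.1]
opening: 0.359
```

Emit:
send_rows(moves=[[[0,0,0,0,0,0.4,-1],[0,0,0,0,0,0.3,-1],[0,0,0,0,0,0.2,-1],[0,0,0,0,0,0.1,-1],[0,0,0,0,0,0,-1]]])

```text
time_s: 17.0
position: [0.5031, 0.2279, 0.023]
tcp_rot: [[-0.001, 1.0, 0.001], [1.0, 0.001, 0.0], [0.0, 0.001, -1.0]]
force: [-1.1, -0.3, -2.2]
opening: 0.36
```

Emit:
send_rows(moves=[[[0,0,0,0,0,0.1,-1],[0,0,0,0,0,0,-1],[0,0,0,0,0,0,-1],[0,0,0,0,0,0,-1],[0,0,0,0,0,0,-1]]])

```text
time_s: 17.5
position: [0.5032, 0.2279, 0.0221]
tcp_rot: [[-0.001, 1.0, 0.001], [1.0, 0.001, 0.0], [0.0, 0.001, -1.0]]
force: [0.1, 0.1, 6.3]
opening: 0.362
```

Emit:
send_rows(moves=[[[0,0,0,0,0,0,-0.4],[0,0,0,0,0,0,-0.2],[0,0,0,0,0,0,0],[0,0,0,0,0,0,0.2],[0,0,0,0,0,0,0.2]]])

```text
time_s: 18.0
position: [0.5027, 0.2277, 0.0213]
tcp_rot: [[-0.001, 1.0, -0.0], [1.0, 0.001, -0.0], [-0.0, -0.0, -1.0]]
force: [0.1, 0.7, 0.4]
opening: 0.561
```

Emit:
send_rows(moves=[[[0,0,0,0,0,-1,0.2],[0,0,0,0,0,-2,0.2],[0,0,0,0,0,-3,0.2],[0,0,0,0,0,-3,0.2],[0,0,0,0,0,-2.5,0.2]]])

```text
time_s: 18.5
position: [0.5031, 0.2278, 0.1387]
tcp_rot: [[-0.001, 1.0, 0.001], [1.0, 0.001, 0.0], [0.0, 0.001, -1.0]]
force: [1.2, 0.1, -0.9]
opening: 0.598
```

Emit:
send_rows(moves=[[[0,0,0,-3,0.7,0,0.4],[0,0,0,-4,0.7,0,0.4],[0,0,0,-4,0.7,0,0.4],[0,0,0,-4,0.7,0,0.4],[0,0,0,-4,0.7,0,0.4]]])

```text
time_s: 19.0
position: [0.538, 0.0363, 0.1373]
tcp_rot: [[-0.001, 1.0, 0.001], [1.0, 0.001, -0.0], [-0.0, 0.001, -1.0]]
force: [0.3, 0.8, -0.4]
opening: 0.697
```

Emit:
send_rows(moves=[[[0,0,0,-4,0.8,0,0.4],[0,0,0,-4,0.8,0,0.4],[0,0,0,-4,0.7,0,0.4],[0,0,0,-4,0.8,0,0.4],[0,0,0,-4,0.8,0,0.4]]])

```text
time_s: 19.5
position: [0.577, -0.1639, 0.1373]
tcp_rot: [[-0.0, 1.0, 0.0], [1.0, 0.0, -0.0], [-0.0, 0.0, -1.0]]
force: [-0.0, 0.3, -0.4]
opening: 0.7
```

Emit:
send_rows(moves=[[[0,0,0,-2,0.7,0,0.4],[0,0,0,-1,0,0,0.4],[0,0,0,0,0,0,0.4],[0,0,0,0,0,0,0.4],[0,0,0,0,0,0,0.4]]])

```text
time_s: 20.0
position: [0.5833, -0.1904, 0.1366]
tcp_rot: [[-0.002, 1.0, -0.001], [1.0, 0.002, 0.001], [0.001, -0.001, -1.0]]
force: [-0.6, -0.5, -0.8]
opening: 0.702
```

Run:
```python
from h import *
s=readout.read_state(); print(s["time_s"],s["position"],s["opening"],s["force"])
m=camera_model("wrist"); im=capture("wrist"); cv2.imwrite("pics/w8.png",im[100:420,80:560])
print(w2p(m,(.584,-.192,.064))-[80,100])
```

```text
20.0 [ 0.58334351 -0.19040089  0.13655901] 0.7016547130370637 [-0.55944137 -0.48630685 -0.82999607]
[240.98662898 148.88122337]
```

View pics/w8.png

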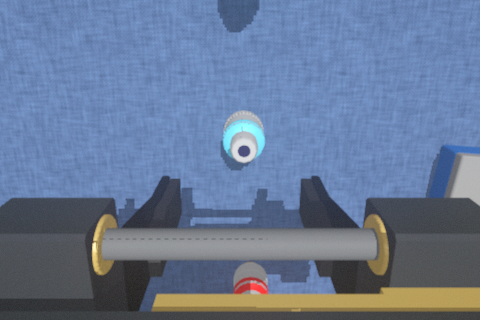

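The blue lens at crop (244,151) is about 1–2 mm off the prediction. I'll correct, grasp and carry it to the blue cup at (0.444, 0.332).

Emit:
send_rows(moves=[[[0,0,0,-0.2,0.2,3,0.4],[0,0,0,0,0,3.5,0.4],[0,0,0,0,0,3,0.4],[0,0,0,0,0,1.9,0.4],[0,0,0,0,0,0.9,0.4]]])

```text
time_s: 20.55
position: [0.5847, -0.1924, 0.0115]
tcp_rot: [[-0.002, 1.0, -0.004], [1.0, 0.002, 0.002], [0.002, -0.004, -1.0]]
force: [-0.1, -0.0, -0.5]
opening: 0.7
```

Emit:
send_rows(moves=[[[0,0,0,0,0,0,0.4],[0,0,0,0,0,0,0.2],[0,0,0,0,0,0,0],[0,0,0,0,0,0,-0.2],[0,0,0,0,0,0,-0.4]]])

```text
time_s: 21.05
position: [0.5865, -0.1945, 0.0145]
tcp_rot: [[-0.001, 1.0, 0.001], [1.0, 0.001, -0.001], [-0.001, 0.001, -1.0]]
force: [-0.0, -0.7, -0.0]
opening: 0.42
```

Emit:
send_rows(moves=[[[0,0,0,0,0,0,-1],[0,0,0,0,0,0,-1],[0,0,0,0,0,0,-1],[0,0,0,0,0,0,-1],[0,0,0,0,0,0,-1]]])

```text
time_s: 21.55
position: [0.5863, -0.1944, 0.0142]
tcp_rot: [[-0.001, 1.0, 0.001], [1.0, 0.001, -0.0], [-0.0, 0.001, -1.0]]
force: [-1.3, 0.4, 5.5]
opening: 0.361
```

Emit:
send_rows(moves=[[[0,0,0,0,0,-1,-1],[0,0,0,0,0,-2,-1],[0,0,0,0,0,-3,-1],[0,0,0,0,0,-4,-1],[0,0,0,0,0,-4,-1]]])

```text
time_s: 22.05
position: [0.585, -0.1937, 0.154]
tcp_rot: [[-0.0, 1.0, -0.003], [1.0, 0.0, 0.001], [0.001, -0.003, -1.0]]
force: [0.3, -0.6, -2.8]
opening: 0.358
```

Emit:
send_rows(moves=[[[0,0,0,2,-0.5,0,-1],[0,0,0,3,-0.8,0,-1],[0,0,0,3.5,-1,0,-1],[0,0,0,3.5,-1,0,-1],[0,0,0,3.5,-1,0,-1]]])

```text
time_s: 22.55
position: [0.5408, -0.0371, 0.1524]
tcp_rot: [[-0.0, 1.0, -0.003], [1.0, 0.0, 0.001], [0.001, -0.003, -1.0]]
force: [-0.1, 0.6, -1.7]
opening: 0.362
```

Emit:
send_rows(moves=[[[0,0,0,3.5,-1,0,-1],[0,0,0,3.5,-1,0,-1],[0,0,0,3.5,-1,0,-1],[0,0,0,3.5,-1,0,-1],[0,0,0,3.5,-1,0,-1]]])

```text
time_s: 23.05
position: [0.4905, 0.1375, 0.1525]
tcp_rot: [[-0.001, 1.0, -0.003], [1.0, 0.001, 0.0], [0.0, -0.003, -1.0]]
force: [0.3, -1.0, -2.6]
opening: 0.36
```

Emit:
send_rows(moves=[[[0,0,0,3.5,-1,0,-1],[0,0,0,3.5,-1,0,-1],[0,0,0,3.5,-1,0,-1],[0,0,0,3.5,-1,0,-1],[0,0,0,2.5,-0.5,0,-1]]])

```text
time_s: 23.55
position: [0.4446, 0.3025, 0.1524]
tcp_rot: [[-0.002, 1.0, -0.004], [1.0, 0.002, -0.001], [-0.001, -0.004, -1.0]]
force: [-0.2, -0.9, -2.2]
opening: 0.36
```

Emit:
send_rows(moves=[[[0,0,0,2,-0.3,0,-1],[0,0,0,1,0,0,-1],[0,0,0,0,0,0,-1],[0,0,0,0,0,0,-1],[0,0,0,0,0,0,-1]]])

```text
time_s: 24.05
position: [0.4446, 0.3296, 0.1532]
tcp_rot: [[0.001, 1.0, -0.001], [1.0, -0.001, -0.001], [-0.001, -0.001, -1.0]]
force: [-0.9, -0.5, -2.6]
opening: 0.359
```

Run:
```python
from h import *
s=readout.read_state(); print(s["time_s"],s["position"],s["opening"],s["force"])
m=camera_model("wrist"); im=capture("wrist"); cv2.imwrite("pics/w9.png",im[0:480,80:560])
for k in("red","blue"):
    for p,e,a in masks("wrist","canister_"+k): print(k,round(p,2),np.round(e[0],1),np.round(e[1],1),a,p2w(m,e[0],.016).round(4))
```

```text
24.05 [0.44461945 0.32956766 0.15323825] 0.3586094062624413 [-0.87653276 -0.54083184 -2.60263044]
red 0.57 [409.3 243.4] [58.3 60.9] 2872 [0.5249 0.3102 0.016 ]
blue 0.78 [319.4 219.1] [60.2 60.7] 2953 [0.4438 0.3327 0.016 ]
```

View pics/w9.png

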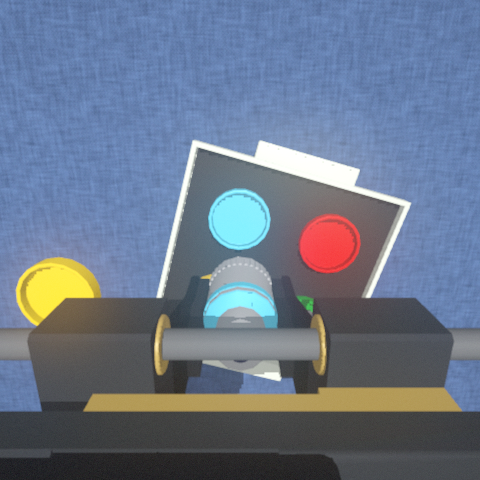

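Wrist view: blue is held upright over the blue cup (crop 240,219), needing about 3 mm in +y. Correcting and lowering.

Emit:
send_rows(moves=[[[0,0,0,0.3,0,2,-1],[0,0,0,0,0,3,-1],[0,0,0,0,0,3,-1],[0,0,0,0,0,2,-1],[0,0,0,0,0,1.5,-1]]])

```text
time_s: 24.7
position: [0.4445, 0.3329, 0.0371]
tcp_rot: [[0.0, 1.0, -0.002], [1.0, -0.0, -0.001], [-0.001, -0.002, -1.0]]
force: [-0.5, -0.2, -1.8]
opening: 0.356
```

Emit:
send_rows(moves=[[[0,0,0,0,0,0.7,-1],[0,0,0,0,0,0.4,-1],[0,0,0,0,0,0.2,-1],[0,0,0,0,0,0.1,-1],[0,0,0,0,0,0,-1]]])

```text
time_s: 25.2
position: [0.4452, 0.3339, 0.0252]
tcp_rot: [[-0.001, 1.0, 0.001], [1.0, 0.001, 0.001], [0.001, 0.001, -1.0]]
force: [0.4, -0.1, -3.3]
opening: 0.359
```

Emit:
send_rows(moves=[[[0,0,0,0,0,0.1,-1],[0,0,0,0,0,0,-1],[0,0,0,0,0,0,-1],[0,0,0,0,0,0,-1],[0,0,0,0,0,0,-1]]])

```text
time_s: 25.7
position: [0.4448, 0.3338, 0.0236]
tcp_rot: [[-0.001, 1.0, 0.0], [1.0, 0.001, 0.0], [0.0, 0.0, -1.0]]
force: [-0.3, 0.1, -2.0]
opening: 0.359
```

Emit:
send_rows(moves=[[[0,0,0,0,0,0.1,-1],[0,0,0,0,0,0,-1],[0,0,0,0,0,0,-1],[0,0,0,0,0,0,-1],[0,0,0,0,0,0,-1]]])

```text
time_s: 26.2
position: [0.4448, 0.3338, 0.0232]
tcp_rot: [[-0.001, 1.0, 0.0], [1.0, 0.001, 0.0], [0.0, 0.0, -1.0]]
force: [-1.7, -0.2, 5.0]
opening: 0.36
```

Emit:
send_rows(moves=[[[0,0,0,0,0,0,-0.4],[0,0,0,0,0,0,-0.2],[0,0,0,0,0,0,0],[0,0,0,0,0,0,0.2],[0,0,0,0,0,0,0.2]]])

```text
time_s: 26.7
position: [0.4448, 0.3337, 0.0224]
tcp_rot: [[-0.001, 1.0, 0.0], [1.0, 0.001, 0.0], [0.0, 0.0, -1.0]]
force: [-0.7, 0.7, 0.6]
opening: 0.563
```

Emit:
send_rows(moves=[[[0,0,0,0,0,-1,0.2],[0,0,0,0,0,-2,0.2],[0,0,0,0,0,-3,0.2],[0,0,0,0,0,-3,0.2],[0,0,0,0,0,-2.5,0.2]]])

```text
time_s: 27.2
position: [0.445, 0.3339, 0.1397]
tcp_rot: [[-0.001, 1.0, 0.001], [1.0, 0.001, 0.001], [0.001, 0.001, -1.0]]
force: [0.4, -0.6, 0.7]
opening: 0.605
```

Emit:
send_rows(moves=[[[0,0,0,-3,0.8,0,0.2],[0,0,0,-4,0.8,0,0.2],[0,0,0,-4,0.8,0,0.2],[0,0,0,-4,0.8,0,0.2],[0,0,0,-4,0.8,0,0.2]]])

```text
time_s: 27.7
position: [0.4851, 0.1423, 0.1383]
tcp_rot: [[-0.001, 1.0, 0.001], [1.0, 0.001, 0.0], [0.0, 0.001, -1.0]]
force: [0.6, 0.3, -0.6]
opening: 0.603
```

Emit:
send_rows(moves=[[[0,0,0,-4,0.8,0,0.2],[0,0,0,-4,0.8,0,0.2],[0,0,0,-4,0.8,0,0.2],[0,0,0,-4,0.8,0,0.2],[0,0,0,-4,0.8,0,0.2]]])

```text
time_s: 28.2
position: [0.5251, -0.058, 0.1383]
tcp_rot: [[-0.0, 1.0, 0.001], [1.0, 0.0, -0.0], [-0.0, 0.001, -1.0]]
force: [0.7, 0.3, -0.2]
opening: 0.601
```

Emit:
send_rows(moves=[[[0,0,0,-4,0.9,0,0.4],[0,0,0,-4,0.9,0,0.4],[0,0,0,-4,0.9,0,0.4],[0,0,0,-4,0.9,0,0.4],[0,0,0,-4,0.9,0,0.4]]])

```text
time_s: 28.7
position: [0.5702, -0.2579, 0.1383]
tcp_rot: [[-0.0, 1.0, 0.0], [1.0, 0.0, -0.0], [-0.0, 0.0, -1.0]]
force: [0.6, 0.3, 0.9]
opening: 0.701
```

Emit:
send_rows(moves=[[[0,0,0,-4,0.9,0,0.4],[0,0,0,-3,0.9,0,0.4],[0,0,0,-2,0,0,0.4],[0,0,0,0,0,0,0.4],[0,0,0,0,0,0,0.4]]])

```text
time_s: 29.2
position: [0.5872, -0.345, 0.1374]
tcp_rot: [[-0.0, 1.0, -0.001], [1.0, 0.0, 0.002], [0.002, -0.001, -1.0]]
force: [0.2, 0.6, -0.3]
opening: 0.7
```

Run:
```python
from h import *
s=readout.read_state(); print(s["time_s"],s["position"],s["opening"],s["force"])
m=camera_model("wrist"); im=capture("wrist"); cv2.imwrite("pics/w10.png",im[100:420,80:560])
print(w2p(m,(.589,-.346,.047))-[80,100], [p2w(m,(u,v),.047).round(4).tolist() for u,v in((320,240),(330,240),(320,250))])
```

```text
29.2 [ 0.58718691 -0.34500467  0.13736054] 0.7001171351968551 [ 0.18542473  0.64281211 -0.26001752]
[242.58433579 140.39679582] [[0.587, -0.3457, 0.047], [0.5946, -0.3457, 0.047], [0.5871, -0.3537, 0.047]]
```

View pics/w10.png

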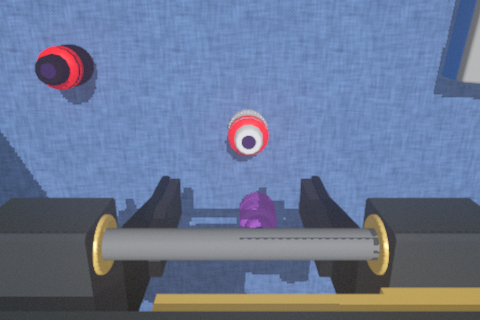

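The silver red lens at crop (248,142) projects to (0.593, −0.347). Purple is behind it at (257,210) in −y, off the jaw axis. I'll correct, grasp and carry it to the red cup at (0.5255, 0.310).

Emit:
send_rows(moves=[[[0,0,0,-0.2,0.6,3,0.4],[0,0,0,0,0,3.5,0.4],[0,0,0,0,0,3,0.4],[0,0,0,0,0,2,0.4],[0,0,0,0,0,1,0.4]]])

```text
time_s: 29.75
position: [0.5927, -0.3449, 0.0104]
tcp_rot: [[-0.003, 1.0, -0.004], [1.0, 0.003, 0.004], [0.004, -0.004, -1.0]]
force: [0.7, 1.0, -0.0]
opening: 0.698
```

Emit:
send_rows(moves=[[[0,0,0,0,0,0,0.4],[0,0,0,0,0,0,0.2],[0,0,0,0,0,0,0],[0,0,0,0,0,0,-0.2],[0,0,0,0,0,0,-0.4]]])

```text
time_s: 30.25
position: [0.5946, -0.3486, 0.0137]
tcp_rot: [[-0.001, 1.0, 0.001], [1.0, 0.001, -0.001], [-0.001, 0.001, -1.0]]
force: [-0.6, 0.2, -0.0]
opening: 0.419
```

Emit:
send_rows(moves=[[[0,0,0,0,0,0,-1],[0,0,0,0,0,0,-1],[0,0,0,0,0,0,-1],[0,0,0,0,0,0,-1],[0,0,0,0,0,0,-1]]])

```text
time_s: 30.75
position: [0.5943, -0.3485, 0.0133]
tcp_rot: [[-0.001, 1.0, 0.0], [1.0, 0.001, -0.001], [-0.001, 0.0, -1.0]]
force: [-1.3, -0.1, 6.3]
opening: 0.363
```

Emit:
send_rows(moves=[[[0,0,0,0,0,-1,-1],[0,0,0,0,0,-2,-1],[0,0,0,0,0,-3,-1],[0,0,0,0,0,-4,-1],[0,0,0,0,0,-4,-1]]])

```text
time_s: 31.25
position: [0.5935, -0.3476, 0.1529]
tcp_rot: [[-0.0, 1.0, -0.002], [1.0, 0.0, 0.002], [0.002, -0.002, -1.0]]
force: [1.7, -1.0, -1.3]
opening: 0.355
```

Emit:
send_rows(moves=[[[0,0,0,2,-0.2,0,-1],[0,0,0,3,-0.3,0,-1],[0,0,0,3.5,-0.4,0,-1],[0,0,0,3.5,-0.4,0,-1],[0,0,0,3.5,-0.4,0,-1]]])

```text
time_s: 31.75
position: [0.5764, -0.1918, 0.1524]
tcp_rot: [[0.0, 1.0, -0.0], [1.0, -0.0, 0.0], [0.0, -0.0, -1.0]]
force: [0.2, 0.3, -1.5]
opening: 0.361
```

Emit:
send_rows(moves=[[[0,0,0,3.5,-0.4,0,-1],[0,0,0,3.5,-0.4,0,-1],[0,0,0,3.5,-0.4,0,-1],[0,0,0,3.5,-0.4,0,-1],[0,0,0,3.5,-0.4,0,-1]]])

```text
time_s: 32.25
position: [0.5564, -0.0167, 0.1525]
tcp_rot: [[-0.0, 1.0, -0.0], [1.0, 0.0, 0.0], [0.0, -0.0, -1.0]]
force: [0.4, 0.1, -1.1]
opening: 0.362
```

Emit:
send_rows(moves=[[[0,0,0,3.5,-0.4,0,-1],[0,0,0,3.5,-0.4,0,-1],[0,0,0,3.5,-0.4,0,-1],[0,0,0,3.5,-0.4,0,-1],[0,0,0,3.5,-0.4,0,-1]]])

```text
time_s: 32.75
position: [0.5362, 0.1582, 0.1525]
tcp_rot: [[-0.0, 1.0, -0.0], [1.0, 0.0, 0.0], [0.0, -0.0, -1.0]]
force: [-0.0, 0.7, -1.8]
opening: 0.358
```

Emit:
send_rows(moves=[[[0,0,0,3.5,-0.4,0,-1],[0,0,0,3.5,-0.4,0,-1],[0,0,0,3.5,-0.3,0,-1],[0,0,0,3,0,0,-1],[0,0,0,1.5,0,0,-1]]])

```text
time_s: 33.25
position: [0.5252, 0.3092, 0.1525]
tcp_rot: [[-0.003, 1.0, 0.0], [1.0, 0.003, 0.001], [0.001, 0.0, -1.0]]
force: [-0.4, -1.2, -0.9]
opening: 0.363
```

Emit:
send_rows(moves=[[[0,0,0,0.3,0,0,-1],[0,0,0,0,0,0,-1],[0,0,0,0,0,0,-1],[0,0,0,0,0,0,-1],[0,0,0,0,0,0,-1]]])

```text
time_s: 33.75
position: [0.526, 0.3086, 0.1526]
tcp_rot: [[0.001, 1.0, -0.0], [1.0, -0.001, -0.0], [-0.0, -0.0, -1.0]]
force: [0.5, 0.1, -1.6]
opening: 0.36
```

Run:
```python
from h import *
s=readout.read_state(); print(s["time_s"],s["position"],s["opening"],s["force"])
m=camera_model("wrist"); im=capture("wrist"); cv2.imwrite("pics/w11.png",im[0:480,80:560])
for k in("red","blue"):
    for p,e,a in masks("wrist","canister_"+k): print(k,round(p,2),np.round(e[0],1),np.round(e[1],1),a,p2w(m,e[0],.016).round(4))
```

```text
33.75 [0.52599786 0.30861026 0.15257602] 0.3604593262988809 [ 0.50940633  0.14287843 -1.63597194]
red 0.77 [320.  221.5] [59.2 60.3] 2890 [0.5258 0.3098 0.016 ]
blue 0.95 [225.6 196.3] [58.2 60.4] 1389 [0.4442 0.3322 0.016 ]
```

View pics/w11.png

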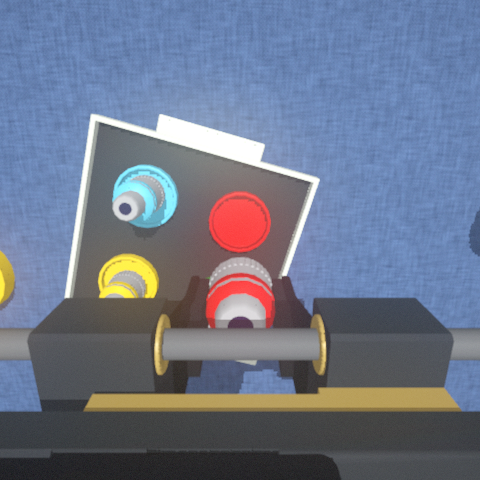

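Red is held upright over its cup, aligned within about 1 mm, and blue stands in its own cup. Lowering.

Emit:
send_rows(moves=[[[0,0,0,0.1,0,2,-1],[0,0,0,0,0,3,-1],[0,0,0,0,0,3,-1],[0,0,0,0,0,2,-1],[0,0,0,0,0,1.5,-1]]])

```text
time_s: 34.4
position: [0.5252, 0.3104, 0.0359]
tcp_rot: [[-0.0, 1.0, -0.002], [1.0, 0.0, -0.001], [-0.001, -0.002, -1.0]]
force: [0.3, 0.7, -1.8]
opening: 0.359
```

Emit:
send_rows(moves=[[[0,0,0,0,0,0.7,-1],[0,0,0,0,0,0.4,-1],[0,0,0,0,0,0.2,-1],[0,0,0,0,0,0.1,-1],[0,0,0,0,0,0,-1]]])

```text
time_s: 34.9
position: [0.5263, 0.311, 0.0243]
tcp_rot: [[-0.001, 1.0, 0.001], [1.0, 0.001, 0.0], [0.0, 0.001, -1.0]]
force: [-0.2, -0.3, -1.2]
opening: 0.358
```

Emit:
send_rows(moves=[[[0,0,0,0,0,0.1,-1],[0,0,0,0,0,0,-1],[0,0,0,0,0,0,-1],[0,0,0,0,0,0,-1],[0,0,0,0,0,0,-1]]])

```text
time_s: 35.4
position: [0.5258, 0.3107, 0.0226]
tcp_rot: [[-0.001, 1.0, 0.0], [1.0, 0.001, -0.0], [-0.0, 0.0, -1.0]]
force: [-0.3, -0.0, -1.2]
opening: 0.357
```

Emit:
send_rows(moves=[[[0,0,0,0,0,0.1,-1],[0,0,0,0,0,0,-1],[0,0,0,0,0,0,-1],[0,0,0,0,0,0,-1],[0,0,0,0,0,0,-1]]])

```text
time_s: 35.9
position: [0.5259, 0.3108, 0.0223]
tcp_rot: [[-0.001, 1.0, 0.0], [1.0, 0.001, 0.0], [0.0, 0.0, -1.0]]
force: [-2.0, 0.0, 6.0]
opening: 0.361
```

Contact at 6 N. Releasing, rising, and backing off in +y so that the whole tray shows for the check.

Emit:
send_rows(moves=[[[0,0,0,0,0,0,-0.4],[0,0,0,0,0,0,-0.2],[0,0,0,0,0,0,0],[0,0,0,0,0,0,0.2],[0,0,0,0,0,0,0.2]]])

```text
time_s: 36.4
position: [0.5257, 0.3107, 0.0213]
tcp_rot: [[-0.001, 1.0, -0.0], [1.0, 0.001, -0.0], [-0.0, -0.0, -1.0]]
force: [-0.3, -0.5, -0.1]
opening: 0.566
```

Emit:
send_rows(moves=[[[0,0,0,0,0,-1,0.2],[0,0,0,0,0,-2,0.2],[0,0,0,0,0,-3,0.2],[0,0,0,0,0,-4,0.2],[0,0,0,0,0,-4,0.2]]])

```text
time_s: 36.9
position: [0.5254, 0.3106, 0.1631]
tcp_rot: [[-0.001, 1.0, -0.001], [1.0, 0.001, -0.0], [-0.0, -0.001, -1.0]]
force: [0.5, 0.8, -0.2]
opening: 0.599
```

Emit:
send_rows(moves=[[[0,0,0,-3,-1,-1,0.2],[0,0,0,-3,-1,-1,0.2],[0,0,0,-3,-1,0,0.2],[0,0,0,-3,-1,0,0.2],[0,0,0,0,0,0,0.2]]])

```text
time_s: 37.4
position: [0.4839, 0.188, 0.1822]
tcp_rot: [[0.002, 1.0, -0.002], [1.0, -0.002, -0.001], [-0.001, -0.002, -1.0]]
force: [-0.0, -0.4, -0.5]
opening: 0.602
```

Run:
```python
from h import *
s=readout.read_state(); print(s["time_s"],s["position"],s["opening"],s["force"])
m=camera_model("wrist"); im=capture("wrist"); sc=capture("scene"); tp=capture("top")
a=cv2.resize(im[0:300,150:550],(400,300)); b=cv2.resize(sc[120:270,340:540],(400,300)); c=cv2.resize(sc[220:400,140:380],(400,300)); d=cv2.resize(tp[130:280,120:320],(400,300))
cv2.imwrite("pics/f.png",np.vstack([np.hstack([a,b]),np.hstack([c,d])]))
for k,p,h in(("red",(.5258,.3095),.047),("yellow",(.421,.250),.054),("green",(.5027,.228),.06),("blue",(.4440,.3322),.064)):
    print(k,"lens px expected if centred",(w2p(m,(*p,.009+h))-[150,0]).round(1))
    print([(np.round(d["location"],3).tolist(),round(d["p"],2)) for d in spot_in("wrist","objective_"+k)[:1]])
```

```text
37.4 [0.48389382 0.1880227  0.18217779] 0.6024235838497823 [-0.02605055 -0.44809254 -0.47576506]
red lens px expected if centred [226.1  70.2]
[([0.521, 0.31, 0.051], 0.97)]
yellow lens px expected if centred [ 90.1 152.2]
[([0.428, 0.252, 0.049], 0.91)]
green lens px expected if centred [194.3 181.5]
[([0.508, 0.231, 0.051], 0.96)]
blue lens px expected if centred [112.1  30.4]
[([0.448, 0.327, 0.057], 0.64)]
```

View pics/f.png

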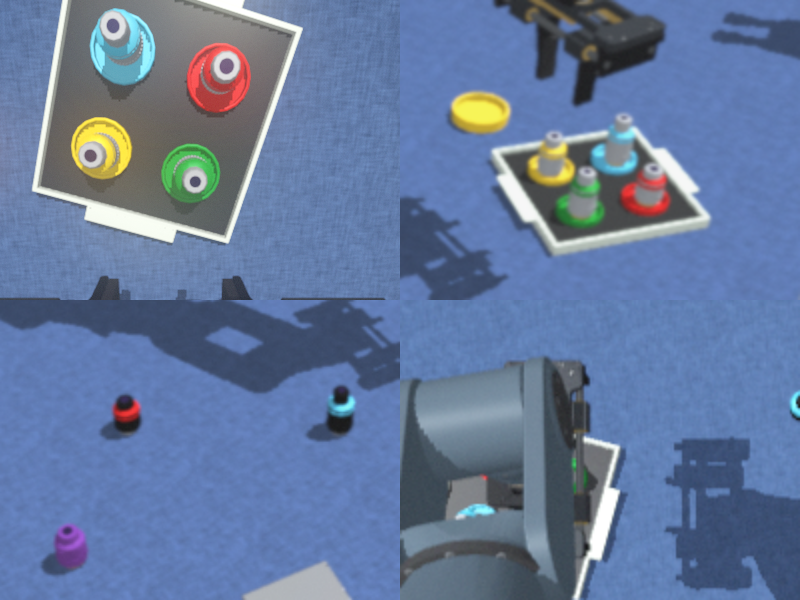

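All four stand upright in their own colour's cup. The lens pixels are red (227,66), yellow (91,156), green (195,182) and blue (113,26), each within about 4 px of the centred prediction. The black and purple look-alikes still stand, and the gripper is clear.

```bash
python3 -c "
from rig import bot,readout
print(bot.hand_in(), readout.read_state()['time_s'])"
```

```text
the job is handed in; nothing more can be done
the job is handed in; nothing more can be done
```

I put all four silver objectives upright, lens up, in the canister bottom of their own colour, in the order yellow, green, blue, red. Yellow went into the smaller cup in the tray. The job is handed in; the clock stood at about 37.5 s of the 136 s allowed.

- **Placing:** I lowered each one until the force showed it on the cup floor, 5 to 12 N, then let go and lifted clear.
- **Last checks:** The final wrist and scene pictures show all four upright in their cups, each lens within about 4 px of where it should be if centred. The two black objectives and the purple look-alike stand upright; the arm never touched them. The gripper was about 0.18 m up, in contact with nothing.
- **Checks that failed or disagreed:** None on the objects. The top camera could not confirm the final result because the arm hid most of the tray.

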